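Rock a warped resin casting on the surface plate and shim it steady

ROBOT

A 6-joint arm with a two-finger parallel gripper is mounted at the origin on the work surface. World frame = base frame: x ahead of the robot, y to its left, z up, the work surface at z = 0. Lengths are in m, angles in rad, forces in N, time in s.
With the tool pointing down it reaches from about 0.35 to 0.975 m from the base axis. Payload 4.9 kg.
Tool frame: the origin (TCP) lies midway between the tips of the shut fingers; the grasp point (between the pads) lies 19 mm behind it; x points along the fingers, z is the direction in which the jaws open and shut, and the axes are right-handed (so a half turn about x gives the same grasp; the last joint's range is limited). The gripper opens to 85 mm and grips with 20 to 120 N. Pads are 22 mm wide; open, the fingers measure 114 mm over their backs; the gripper's body (76 mm by 85 mm) begins 54 mm behind the grasp point. The pads swing forward as they close: fully open they stand 13 mm farther back than shut.
Start: joints at [-1.438, 0.053, 1.613, -0, 1.476, -0.119], TCP at [0.156, -0.605, 0.231] pointing down, gripper open.
Joint ranges: [-3.01, 3.01], [-1.01, 2.22], [0.06, 2.58], [-1.02, 4.17], [0.09, 2.62], [-3.14, 3.14]. Speed limits (rad/s): [2.57, 2.57, 3.14, 3.14, 3.14, 3.14].

INTERFACE

Orientations are given as a unit quaternion [w, x, y, z].
In Python, from plant import state, cams, workorder, nets gives the robot as it stands.
- The arm moves only by the tool play_rows, never from a script. Its argument "motion" is a list of rows, each a list of 3 entries, a list of its own where there are three numbers: the closure, from -1 (fully open) to 1 (shut), then the shift along the world's x, y, z in m, then the turn about the world's z in rad. A call has 1 to 5 rows; each row is the pose to reach, as a shift and turn from the pose commanded when the call began; what a row does not reach only later rows make up. A row lasts 1/10 s, in which the tool goes at most 50 mm and 8.59 degrees, less where a joint would pass 70% of its speed; a pose out of reach is approached as far as the arm can. A call with a gripper value outside its range is refused whole. The fingers move at their own pace and stop on an object; the grip force is fixed at half the most. Time passes only in rows, so rows that repeat a pose let the fingers close. It gives the time, the measured TCP pose, the force and the opening at its end, in the units of the state.
- state(): the state, without advancing time (a new reading comes with each control period).
- cams.grab_frame(name): name is "scene" or "top" or "wrist"; returns (picture, depth): 384x512x3 uint8, red, green, blue; 384x512 float32, m along the optical axis (not along the pixel's ray), 0 where there is no reading.
- cams.camera_info(name): a dict with "K" (3x3 intrinsics, pixels), "rvec" (rotation vector, rad) and "tvec" (3), from world to camera coordinates, as OpenCV has them. Camera axes: x right, y down, z forward; pixel columns grow to the right and rows downward; lengths in m; the calibration is good to about 2 mm. A picture is of the moment at which its call begins: read the wrist's pose just before it. camera_info takes no time and is no camera call; for the wrist camera it gives the pose at the moment of the call.
- workorder.job_done(): hands the job in, once; it reports no verdict.
Trained networks look in the newest picture that a camera, given by its name, has taken for a name from the list of things; names that differ only in an ending like _2 or _b are one class to them, and where a whole thing is asked for, a point or a joint stands for the part that bears it (a point fixed in the world has none). Each returns a list of dicts, best first, with "score" (0 to 1); they miss things now and then, are a little off and sometimes report something else, mostly with a low value. They report only what shows in the picture. A call takes as long as a camera call. They do not tell look-alikes from the thing itself.
- nets.recognise(camera, target): "at" ([x, y, z] in m, in world coordinates, good to about 4 mm: the middle of the surface that is visible of it).
- nets.landmark_of(camera, target): "at" ([x, y, z] in m, in world coordinates, good to about 4 mm: a listed point, or the origin of a listed thing).
The state is a dict: "time": time; "joint_pos": joint angles; "joint_vel": joint speeds; "joint_efforts": joint torques, N m; "tool_pos": TCP position; "tool_rot": TCP orientation; "contact_force": force on the tool from outside, world axes, zero at the start; "ft_torque": the same for the moment, N m; "gripper_width": opening from 0.0 (shut) to 1.0 (fully open).
Only numpy, scipy, OpenCV 4.12 (cv2) and the standard library are available. Lean on these libraries where they do the work, as an engineer would, in place of code of your own. Each camera call takes 0.05 s, during which the arm holds its last target.

TASK

The round resin casting on the surface plate is warped: it lies level, but on one side its rim is lifted off the plate, and it rocks when pressed there. Press gently round its rim with the fingers to find where it rocks most, then slide the thin end of the loose wedge in under the rim at that place, pointing at the casting's middle, until it just bears, without lifting the casting out of level, shoving it along or forcing anything. Last, press the rim down gently, with a few newtons, above the wedge to check that it no longer rocks, and leave the wedge in place, the casting lying level where it was, and the other things undisturbed.

Things in the scene. Friction and masses are not known exactly. Their poses are not given: they have to be found in the camera images.
- plate: Grey stone surface plate, fixed, 360 x 360 mm, its flat top 30 mm above the table. Origin: centre of its underside, at table height; z up.
- disc: Dark green round resin casting lying loose on the plate, 200 mm in diameter, flat top 24 mm above the plate, 0.9 kg, brittle: keep presses under 30 N. Origin: centre of its underside; z up; its yaw tells nothing of the warp. The underside is flat over one half; over the other it rises evenly from the middle line to a 5 mm gap at the rim (radius 97 mm below). Which way differs every time.
- disc_top (a point): Centre of the casting's flat top. At rest the flat half holds it level, so the warp does not show in the pose. Pressed on top in the risen half (1 to 2 N at the rim in its middle, more towards its ends) it tips by up to 0.05 rad until it lands, and falls back when let go. Pressed on the flat half it stays put. It is hard: touch down at about 10 mm/s.
- wedge: Loose black plastic wedge, 0.1 kg, 90 mm long and 40 mm wide: a tapered tongue 60 mm long, 10 mm thick next to the handle and 2.2 mm at its thin end, and behind it an upright handle block 30 mm long (along x), 24 mm wide (along y) and 44 mm high. Origin: on the underside, under the middle of the handle; x points along the tongue to the thin end, z up. It starts flat on the table.
- wedge_tip (a point): Middle of the wedge's thin end, on the underside, 75 mm from the wedge's origin along its x. Pushed under the highest part of the rim, the wedge bears when the tip is about 76 mm from the casting's centre.
- mixing_cup: White mixing cup, 80 mm wide, 100 mm high, a bystander. Origin: centre of its underside.
- pigment_jar: Amber jar, 60 mm wide, 90 mm high, a bystander. Origin: centre of its underside.
- pigment_bowl: Small terracotta bowl, 80 mm wide, 40 mm high, a bystander. Origin: centre of its underside.
- hardener_tin: Plain metal tin, 72 mm wide, 110 mm high, a bystander. Origin: centre of its underside.
Mind the look-alikes: they are no part of the job. What is meant by the disc is not brown, and is the larger of those in its own colour.

How it is judged:
By the outcome, as a careful person would: the job done as asked, in the order asked, and still so for the second after the job is handed in, with the robot touching nothing.
It also fails if it takes over 70 s, if anything falls off the work surface, if the arm or the gripper's body presses on something with over 40 N, if the wrist force passes 120 N, or if a joint passes its speed limit or range.

## Working session

There is one attempt and no reset: what is moved stays moved. The work goes in short steps, Python scripts to look and compute and a tool call to move; the robot and the scene stay as the last step left them, time stands still between calls to the robot, and variables do not carry over. Pictures are saved under pics/ and viewed, and the job is handed in when it is done.

Besides the shell and the picture viewer there is one more tool, called after "Emit:" as name(argument=value, ...), one argument or row to a line, values as JSON. play_rows: Moves the arm, as the interface text tells. Its arguments: {"type":"object","properties":{"motion":{"type":"array","items":{"type":"array"}}},"required":["motion"]}

```bash
mkdir -p pics; ls
python3 - <<'E'
from plant import state,cams,nets
import cv2
s=state();print(s)
for c in ("scene","top"):
    p,d=cams.grab_frame(c);cv2.imwrite(f"pics/{c}0.png",p[:,:,::-1])
    for t in ("disc","disc_top","wedge","wedge_tip","plate"):
        print(c,t,[(round(r['score'],2),[round(float(v),4) for v in r['at']]) for r in nets.landmark_of(c,t)])
print(state()['time'])
E
```

```text
pics
{'time': 0.0, 'joint_pos': array([-1.43797328e+00,  5.33557755e-02,  1.61430234e+00, -4.81859129e-05,
        1.47597861e+00, -1.19024408e-01]), 'joint_vel': array([-0.00061642, -0.00120568,  0.00054571,  0.00141051, -0.00035215,
        0.00077295]), 'joint_efforts': array([-8.69352880e-05, -3.93684554e+01, -3.70174885e+01, -1.04177227e-04,
        6.97415555e-03,  2.27923852e-05]), 'tool_pos': array([ 0.15563553, -0.60466942,  0.2300587 ]), 'tool_rot': array([ 0.55831091,  0.43373933,  0.55936379, -0.43274852]), 'contact_force': array([-0.06464946, -0.71679741, -0.21543789]), 'ft_torque': array([-0.024261  , -0.00922606, -0.07078901]), 'gripper_width': 1.0012646115661745}
scene disc [(0.72, [0.1968, 0.2767, -0.0035]), (0.6, [0.3064, -0.2001, 0.0039]), (0.58, [0.5749, 0.0692, 0.0302]), (0.49, [0.4938, -0.3364, -0.0028])]
scene disc_top [(0.89, [0.5749, 0.0687, 0.0558]), (0.88, [0.1998, 0.2749, 0.028]), (0.61, [0.3005, -0.1971, 0.0189])]
scene wedge [(0.75, [0.491, -0.3356, -0.0033])]
scene wedge_tip [(0.64, [0.5613, -0.3397, 0.0007])]
scene plate []
top disc [(0.95, [0.5814, 0.067, 0.0326]), (0.6, [0.3028, -0.1993, -0.002]), (0.55, [0.1941, 0.2754, -0.0005])]
top disc_top [(0.79, [0.5781, 0.0669, 0.0556]), (0.75, [0.1978, 0.2734, 0.0241]), (0.72, [0.4928, -0.3359, -0.0008]), (0.57, [0.3031, -0.201, 0.0241])]
top wedge [(0.61, [0.4914, -0.3369, -0.0013]), (0.33, [0.5708, 0.407, -0.0008])]
top wedge_tip [(0.9, [0.5669, -0.3438, 0.0014]), (0.27, [0.5717, 0.4073, 0.0015])]
top plate []
0.6
```

View pics/scene0.png

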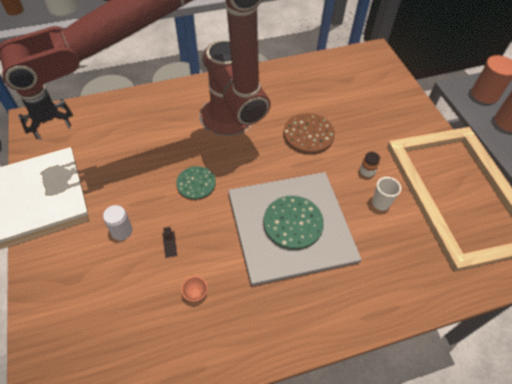

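View pics/top0.png

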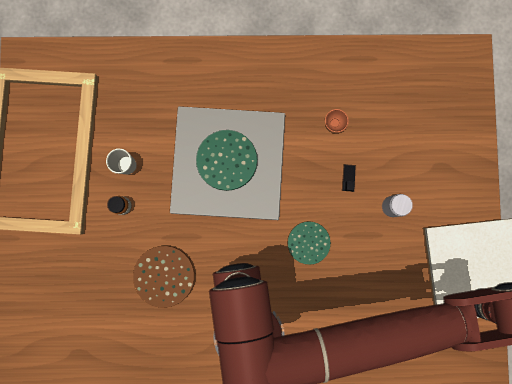

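The scene view shows the green casting on the grey plate at (293,222). The smaller green look-alike is at (196,182), the brown one at (309,132), and the wedge at (170,241). In the top view the casting is at (227,160) and the wedge at (348,178). Next I'll measure both more precisely.

```bash
cat > h.py <<'E'
import numpy as np,cv2
from plant import state,cams,nets
def cam(c):
    i=cams.camera_info(c);R,_=cv2.Rodrigues(np.array(i['rvec'],float));return np.array(i['K']),R,np.array(i['tvec'],float).ravel()
def cloud(c,save=None):
    K,R,t=cam(c);p,d=cams.grab_frame(c)
    if save: cv2.imwrite(save,p[:,:,::-1])
    v,u=np.mgrid[:384,:512];X=np.stack([(u-K[0,2])/K[0,0]*d,(v-K[1,2])/K[1,1]*d,d],-1)
    return p,d,(X-t)@R
def ray(c,uv,z):
    K,R,t=cam(c);uv=np.atleast_2d(uv).astype(float)
    r=np.c_[(uv[:,0]-K[0,2])/K[0,0],(uv[:,1]-K[1,2])/K[1,1],np.ones(len(uv))]@R
    o=-t@R;return o+r*((z-o[2])/r[:,2])[:,None]
E
python3 - <<'E'
from h import *
for c,dc,wd in(("top",(227,160),(348,178)),("scene",(293,222),(170,241))):
    p,d,P=cloud(c)
    print(c,'disc z',np.median(P[dc[1]-8:dc[1]+8,dc[0]-8:dc[0]+8,2]))
    g=p.astype(int);m=((g[...,1]>g[...,0]+15)&(g[...,1]>g[...,2]+5)).astype(np.uint8)
    m=cv2.morphologyEx(m,cv2.MORPH_CLOSE,np.ones((7,7)))
    n,l=cv2.connectedComponents(m);mm=(l==l[dc[1],dc[0]])&(P[...,2]>0.049)
    cs,_=cv2.findContours(mm.astype(np.uint8),0,1);ct=max(cs,key=cv2.contourArea)
    h=cv2.convexHull(ct)[:,0];w=ray(c,h,0.054)
    A=np.c_[2*w[:,:2],np.ones(len(w))];s=np.linalg.lstsq(A,(w[:,:2]**2).sum(1),rcond=None)[0]
    print('circle',s[:2],'r',np.sqrt(s[2]+s[0]**2+s[1]**2))
    k=(g.sum(2)<150);x,y=wd;b=np.zeros_like(k);b[y-22:y+22,x-22:x+22]=1;k&=b
    Q=P[k]; print('wedge n',k.sum(),'zmax',np.percentile(Q[:,2],[1,25,50,75,99]))
    top=Q[Q[:,2]>0.036];print('handle top',len(top),top.mean(0),top.min(0),top.max(0))
    to=Q[Q[:,2]<0.014];print('tongue',len(to),to.mean(0),to.min(0),to.max(0))
    q=cv2.minAreaRect(Q[:,:2].astype(np.float32)*1000);print(q)
    pl=(abs(P[...,2]-0.03)<0.003)&(g.max(2)-g.min(2)<25);n,l,st,ce=cv2.connectedComponentsWithStats(pl.astype(np.uint8))
    i=1+st[1:,4].argmax();print('plate',cv2.minAreaRect(P[l==i][:,:2].astype(np.float32)*1000),np.median(P[l==i][:,2]))
    x0=max(x-40,0);cv2.imwrite(f'pics/w_{c}.png',cv2.resize(p[y-30:y+30,x0:x+40,::-1],None,fx=8,fy=8))
for t in("mixing_cup","pigment_jar","pigment_bowl","hardener_tin"):
    print(t,[(round(r['score'],2),np.round(r['at'],3)) for r in nets.landmark_of("top",t)][:2])
E
```

```text
top disc z 0.05325486601115401
circle [0.57650668 0.07030932] r 0.09884836384126089
wedge n 310 zmax [-0.00435439  0.00381547  0.00881039  0.02597583  0.04958508]
handle top 68 [ 0.48920338 -0.33439379  0.04313717] [ 0.47394422 -0.34557793  0.03629464] [ 0.50412231 -0.32180564  0.05115702]
tongue 216 [ 0.52863299 -0.33727582  0.00525532] [ 0.4731698  -0.3612683  -0.00858181] [ 0.56549943 -0.31386449  0.01385794]
((519.2371215820312, -337.3341979980469), (40.84571838378906, 90.09857940673828), 85.27560424804688)
plate ((570.699951171875, 67.55827331542969), (358.0204772949219, 358.2154846191406), 86.0584487915039) 0.029893295849816134
scene disc z 0.055751991614694366
circle [0.57869082 0.06775592] r 0.09855580495908456
wedge n 44 zmax [0.00879226 0.0133442  0.02133512 0.03673032 0.750209  ]
handle top 13 [ 0.56076739 -0.33256712  0.13476714] [ 0.50199979 -0.345694    0.03642874] [ 1.23305636 -0.29670574  1.28108295]
tongue 12 [ 0.50037492 -0.34150396  0.01157357] [ 0.48664598 -0.35206464  0.00812153] [ 0.50772358 -0.32392646  0.01337324]
((860.36962890625, -324.5334777832031), (746.9064331054688, 28.45368766784668), 2.0885863304138184)
plate ((574.8382568359375, 64.1244888305664), (355.90032958984375, 354.7711181640625), 86.01933288574219) 0.03081689029873934
mixing_cup [(0.66, array([0.571, 0.41 , 0.   ]))]
pigment_jar [(0.71, array([ 0.434,  0.419, -0.003]))]
pigment_bowl [(0.76, array([ 0.711, -0.297, -0.001]))]
hardener_tin [(0.89, array([ 0.423, -0.484,  0.003]))]
```

View pics/w_top.png

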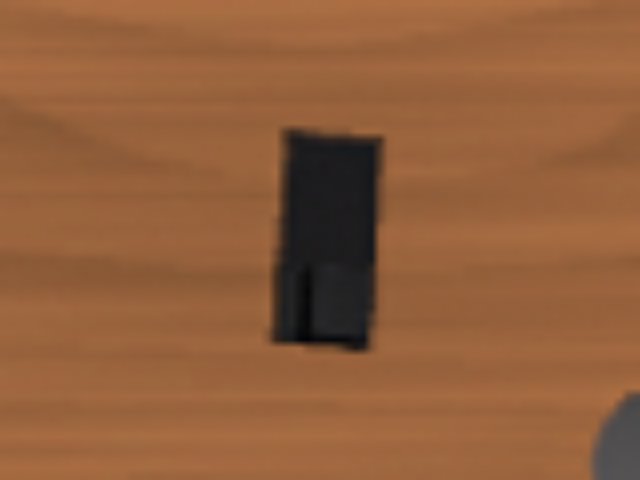

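View pics/w_scene.png

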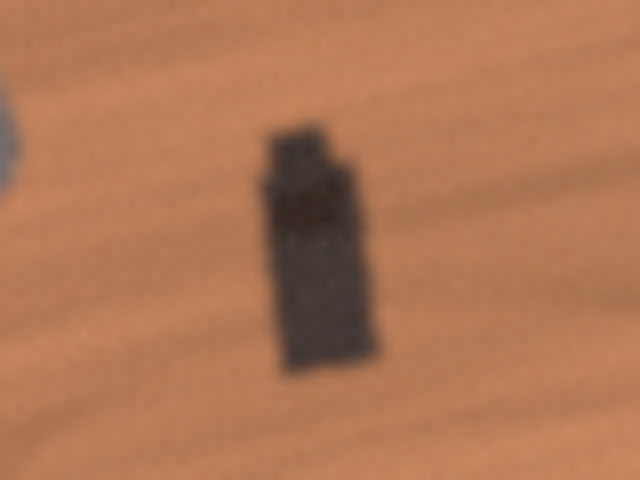

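Both views agree. The casting's centre is about (0.577, 0.0685), with its top at z≈0.054. The wedge origin is about (0.490, -0.335), yaw about -4.7°, thin end toward +x, and its base runs on beside the handle. Now I'll shut the fingers and move above the rim.

Emit:
play_rows(
  motion=[
    [1,[0.031,0.0395,0],0],
    [1,[0.062,0.079,0],0],
    [1,[0.093,0.1185,0],0],
    [1,[0.124,0.158,0],0],
    [1,[0.155,0.1975,0],0],
  ],
)

```text
time: 1.4
tool_pos: [0.3109, -0.407, 0.2315]
tool_rot: [0.559, 0.433, 0.558, -0.433]
contact_force: [1.4, -0.0, 0.1]
gripper_width: 0.144
```

Emit:
play_rows(
  motion=[
    [1,[0.031,0.0395,0],0],
    [1,[0.062,0.079,0],0],
    [1,[0.093,0.1185,0],0],
    [1,[0.124,0.158,0],0],
    [1,[0.155,0.1975,0],0],
  ],
)

```text
time: 1.9
tool_pos: [0.4654, -0.2102, 0.2317]
tool_rot: [0.559, 0.433, 0.558, -0.433]
contact_force: [0.5, -0.9, -0.1]
gripper_width: 0.001
```

Emit:
play_rows(
  motion=[
    [1,[0.031,0.0395,-0.02],0],
    [1,[0.062,0.079,-0.05],0],
    [1,[0.093,0.1185,-0.09],0],
    [1,[0.124,0.158,-0.12],0],
    [1,[0.156,0.2,-0.15],0],
  ],
)

```text
time: 2.4
tool_pos: [0.5972, -0.0414, 0.1035]
tool_rot: [0.559, 0.433, 0.559, -0.433]
contact_force: [0.6, -0.5, 0.4]
gripper_width: 0.001
```

Emit:
play_rows(
  motion=[
    [1,[0.025,0.032,-0.02],0],
    [1,[0.025,0.032,-0.038],0],
    [1,[0.025,0.032,-0.042],0],
    [1,[0.025,0.032,-0.044],0],
  ],
)

```text
time: 2.8
tool_pos: [0.621, -0.0111, 0.0601]
tool_rot: [0.558, 0.433, 0.559, -0.434]
contact_force: [-0.4, -0.2, 0.4]
gripper_width: -0.004
```

Run:
```python
from h import *
from scipy.spatial.transform import Rotation as Ro
s=state();q=s['tool_rot'];print(Ro.from_quat([q[1],q[2],q[3],q[0]]).as_matrix().round(3),s['tool_pos'],s['contact_force'])
cloud('wrist','pics/wr1.png')
```

```text
[[-0.001  0.968  0.249]
 [ 0.     0.249 -0.968]
 [-1.    -0.001 -0.   ]] [ 0.62097455 -0.01112493  0.06009574] [-0.40099337 -0.16592865  0.42482819]
```

View pics/wr1.png

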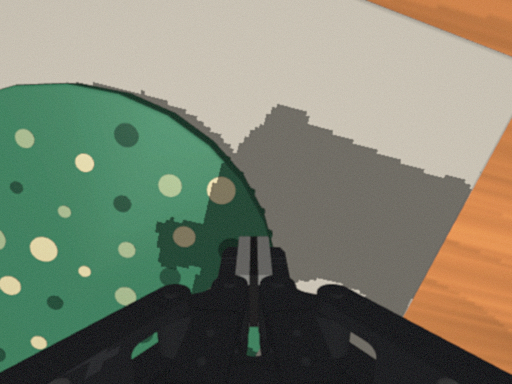

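The wrist view shows the shut fingertips at (254,240), over the casting just inside its rim. I'll descend slowly from here.

Emit:
play_rows(
  motion=[
    [1,[0.001,0.001,-0.001],0],
    [1,[0.001,0.001,-0.002],0],
    [1,[0.001,0.001,-0.003],0],
    [1,[0.001,0.001,-0.004],0],
    [1,[0.001,0.001,-0.005],0],
  ],
)

```text
time: 3.35
tool_pos: [0.6225, -0.0102, 0.0558]
tool_rot: [0.559, 0.433, 0.559, -0.433]
contact_force: [-0.2, -0.8, 1.1]
gripper_width: -0.0
```

Emit:
play_rows(
  motion=[
    [1,[0,0,-0.001],0],
    [1,[0,0,-0.0015],0],
  ],
)

```text
time: 3.55
tool_pos: [0.6224, -0.01, 0.054]
tool_rot: [0.559, 0.433, 0.559, -0.433]
contact_force: [-0.8, -0.7, 3.2]
gripper_width: -0.002
```

Emit:
play_rows(
  motion=[
    [1,[0,0,-0.001],0],
    [1,[0,0,-0.001],0],
  ],
)

```text
time: 3.75
tool_pos: [0.6224, -0.01, 0.054]
tool_rot: [0.559, 0.433, 0.559, -0.433]
contact_force: [-3.8, 0.3, 5.1]
gripper_width: -0.001
```

Emit:
play_rows(
  motion=[
    [1,[0,0,0.009],0],
    [1,[0.0223,0.039,0.009],0],
    [1,[0.0445,0.078,0.009],0],
    [1,[0.0445,0.078,0.006],0],
    [1,[0.0445,0.078,0.004],0],
  ],
)

```text
time: 4.25
tool_pos: [0.6673, 0.0688, 0.0572]
tool_rot: [0.559, 0.433, 0.559, -0.433]
contact_force: [-0.0, -0.2, -0.5]
gripper_width: 0.004
```

Emit:
play_rows(
  motion=[
    [1,[0,0,-0.001],0],
    [1,[0,0,-0.002],0],
    [1,[0,0,-0.003],0],
  ],
)

```text
time: 4.55
tool_pos: [0.6666, 0.0671, 0.0541]
tool_rot: [0.559, 0.434, 0.559, -0.434]
contact_force: [-0.3, -0.5, -0.1]
gripper_width: -0.002
```

Emit:
play_rows(
  motion=[
    [1,[0,0,-0.001],0],
    [1,[0,0,-0.002],0],
  ],
)

```text
time: 4.75
tool_pos: [0.667, 0.068, 0.0533]
tool_rot: [0.558, 0.434, 0.559, -0.433]
contact_force: [-2.5, 2.6, 7.5]
gripper_width: -0.004
```

Emit:
play_rows(
  motion=[
    [1,[0,0,0.009],0],
    [1,[-0.0223,0.039,0.009],0],
    [1,[-0.0445,0.078,0.009],0],
    [1,[-0.0445,0.078,0.006],0],
    [1,[-0.0445,0.078,0.004],0],
  ],
)

```text
time: 5.25
tool_pos: [0.6223, 0.1465, 0.0564]
tool_rot: [0.56, 0.433, 0.559, -0.433]
contact_force: [0.6, 0.8, -0.7]
gripper_width: 0.001
```

Emit:
play_rows(
  motion=[
    [1,[0,0,-0.001],0],
    [1,[0,0,-0.002],0],
    [1,[0,0,-0.003],0],
    [1,[0,0,-0.004],0],
  ],
)

```text
time: 5.65
tool_pos: [0.6231, 0.1453, 0.0523]
tool_rot: [0.559, 0.434, 0.558, -0.433]
contact_force: [0.3, 0.7, 1.1]
gripper_width: 0.001
```

Emit:
play_rows(
  motion=[
    [1,[0,0,-0.001],0],
    [1,[0,0,-0.002],0],
  ],
)

```text
time: 5.85
tool_pos: [0.6228, 0.1458, 0.0503]
tool_rot: [0.559, 0.433, 0.559, -0.433]
contact_force: [1.0, -0.3, 0.6]
gripper_width: 0.0
```

Emit:
play_rows(
  motion=[
    [1,[0,0,-0.001],0],
    [1,[0,0,-0.001],0],
  ],
)

```text
time: 6.05
tool_pos: [0.6228, 0.1459, 0.0499]
tool_rot: [0.559, 0.433, 0.559, -0.433]
contact_force: [-0.1, -1.1, 3.1]
gripper_width: 0.0
```

Emit:
play_rows(
  motion=[
    [1,[0,0,-0.001],0],
    [1,[0,0,-0.001],0],
  ],
)

```text
time: 6.25
tool_pos: [0.6229, 0.1459, 0.0498]
tool_rot: [0.559, 0.433, 0.559, -0.433]
contact_force: [-3.2, -1.0, 9.0]
gripper_width: -0.001
```

Emit:
play_rows(
  motion=[
    [1,[0,0,0.0105],0],
    [1,[-0.04,0,0.0125],0],
    [1,[-0.085,0,0.0125],0],
    [1,[-0.09,0,0.0105],0],
    [1,[-0.09,0,0.008],0],
  ],
)

```text
time: 6.75
tool_pos: [0.5312, 0.1461, 0.0557]
tool_rot: [0.559, 0.433, 0.559, -0.433]
contact_force: [0.1, -0.9, 0.6]
gripper_width: -0.0
```

Emit:
play_rows(
  motion=[
    [1,[0,0,-0.001],0],
    [1,[0,0,-0.002],0],
    [1,[0,0,-0.003],0],
    [1,[0,0,-0.004],0],
  ],
)

```text
time: 7.15
tool_pos: [0.5337, 0.1461, 0.0526]
tool_rot: [0.559, 0.434, 0.558, -0.433]
contact_force: [0.2, 1.1, 1.2]
gripper_width: 0.001
```

Emit:
play_rows(
  motion=[
    [1,[0,0,-0.001],0],
    [1,[0,0,-0.002],0],
  ],
)

```text
time: 7.35
tool_pos: [0.5333, 0.1461, 0.0508]
tool_rot: [0.559, 0.434, 0.559, -0.433]
contact_force: [-0.9, -0.4, 6.9]
gripper_width: -0.001
```

Emit:
play_rows(
  motion=[
    [1,[0,0,-0.001],0],
    [1,[0,0,-0.0015],0],
  ],
)

```text
time: 7.55
tool_pos: [0.5333, 0.1461, 0.0507]
tool_rot: [0.559, 0.433, 0.559, -0.433]
contact_force: [-4.4, -0.7, 12.7]
gripper_width: 0.003
```

Emit:
play_rows(
  motion=[
    [1,[0,0,0.0105],0],
    [1,[-0.0235,-0.0187,0.0115],0],
    [1,[-0.0235,-0.0187,0.0095],0],
    [1,[-0.0235,-0.0187,0.0075],0],
  ],
)

```text
time: 7.95
tool_pos: [0.5088, 0.1272, 0.056]
tool_rot: [0.559, 0.434, 0.559, -0.433]
contact_force: [0.4, -0.9, 0.6]
gripper_width: -0.001
```

Emit:
play_rows(
  motion=[
    [1,[0,0,-0.001],0],
    [1,[0,0,-0.002],0],
    [1,[0,0,-0.003],0],
    [1,[0,0,-0.004],0],
  ],
)

```text
time: 8.35
tool_pos: [0.5096, 0.1278, 0.0525]
tool_rot: [0.559, 0.434, 0.559, -0.433]
contact_force: [-0.6, 2.0, 2.1]
gripper_width: 0.002
```

Emit:
play_rows(
  motion=[
    [1,[0,0,-0.001],0],
    [1,[0,0,-0.0015],0],
  ],
)

```text
time: 8.55
tool_pos: [0.5097, 0.1278, 0.0519]
tool_rot: [0.559, 0.434, 0.559, -0.433]
contact_force: [-3.0, 1.6, 10.5]
gripper_width: 0.001
```

Emit:
play_rows(
  motion=[
    [1,[0,0,-0.0005],0],
    [1,[0,0,-0.0005],0],
  ],
)

```text
time: 8.75
tool_pos: [0.5098, 0.1278, 0.0519]
tool_rot: [0.559, 0.434, 0.559, -0.433]
contact_force: [-3.9, 2.0, 10.4]
gripper_width: -0.0
```

Emit:
play_rows(
  motion=[
    [1,[0,0,0.0095],0],
    [1,[-0.012,-0.035,0.0105],0],
    [1,[-0.022,-0.059,0.0095],0],
    [1,[-0.022,-0.059,0.0075],0],
    [1,[-0.022,-0.059,0.006],0],
  ],
)

```text
time: 9.25
tool_pos: [0.4869, 0.068, 0.0561]
tool_rot: [0.559, 0.434, 0.559, -0.434]
contact_force: [-1.1, 0.8, -0.3]
gripper_width: 0.003
```

Emit:
play_rows(
  motion=[
    [1,[0,0,-0.001],0],
    [1,[0,0,-0.002],0],
    [1,[0,0,-0.003],0],
  ],
)

```text
time: 9.55
tool_pos: [0.4873, 0.0689, 0.0539]
tool_rot: [0.559, 0.433, 0.559, -0.433]
contact_force: [-4.8, -0.5, 9.8]
gripper_width: -0.0
```

Emit:
play_rows(
  motion=[
    [1,[0,0,0.007],0],
    [1,[0.0223,-0.039,0.007],0],
    [1,[0.045,-0.078,0.0065],0],
    [1,[0.045,-0.078,0.005],0],
    [1,[0.045,-0.078,0.0035],0],
  ],
)

```text
time: 10.05
tool_pos: [0.5325, -0.0102, 0.0568]
tool_rot: [0.559, 0.434, 0.559, -0.434]
contact_force: [-0.4, 0.3, 0.0]
gripper_width: -0.001
```

Emit:
play_rows(
  motion=[
    [1,[0,0,-0.001],0],
    [1,[0,0,-0.002],0],
    [1,[0,0,-0.003],0],
    [1,[0,0,-0.003],0],
  ],
)

```text
time: 10.45
tool_pos: [0.5316, -0.0088, 0.054]
tool_rot: [0.559, 0.433, 0.559, -0.433]
contact_force: [-1.6, 1.3, 3.5]
gripper_width: -0.001
```

Emit:
play_rows(
  motion=[
    [1,[0,0,0.012],0],
    [1,[0.035,0.029,0.012],0],
    [1,[0.07,0.058,0.012],0],
    [1,[0.105,0.087,0.012],0],
    [1,[0.13,0.107,0.01],0],
  ],
)

```text
time: 10.95
tool_pos: [0.6644, 0.0994, 0.0652]
tool_rot: [0.56, 0.434, 0.558, -0.432]
contact_force: [0.3, 0.6, 0.8]
gripper_width: -0.002
```

Emit:
play_rows(
  motion=[
    [1,[0,0,-0.003],0],
    [1,[0,0,-0.006],0],
    [1,[0,0,-0.007],0],
    [1,[0,0,-0.008],0],
    [1,[0,0,-0.009],0],
  ],
)

```text
time: 11.45
tool_pos: [0.6614, 0.0966, 0.0548]
tool_rot: [0.559, 0.433, 0.559, -0.434]
contact_force: [1.1, -0.6, 0.5]
gripper_width: -0.004
```

Emit:
play_rows(
  motion=[
    [1,[0,0,-0.001],0],
    [1,[0,0,-0.002],0],
  ],
)

```text
time: 11.65
tool_pos: [0.6619, 0.0971, 0.053]
tool_rot: [0.559, 0.434, 0.559, -0.433]
contact_force: [-1.0, 1.1, 2.7]
gripper_width: -0.001
```

Emit:
play_rows(
  motion=[
    [1,[0,0,-0.001],0],
    [1,[0,0,-0.0015],0],
  ],
)

```text
time: 11.85
tool_pos: [0.6622, 0.0975, 0.0519]
tool_rot: [0.559, 0.433, 0.559, -0.433]
contact_force: [-2.2, 0.7, 4.1]
gripper_width: -0.001
```

Emit:
play_rows(
  motion=[
    [1,[0,0,-0.0005],0],
    [1,[0,0,-0.0005],0],
  ],
)

```text
time: 12.05
tool_pos: [0.6622, 0.0975, 0.0519]
tool_rot: [0.559, 0.433, 0.559, -0.433]
contact_force: [-3.1, 1.0, 5.9]
gripper_width: 0.001
```

Run:
```python
import numpy as np
D=np.array([[.6229,.1459,.0498],[.5333,.1461,.0507],[.5098,.1278,.0519],[.6622,.0975,.0519]])
A=np.c_[D[:,:2],np.ones(4)];s=np.linalg.lstsq(A,D[:,2],rcond=None)[0]
print(s,np.degrees(np.arctan2(-s[1],-s[0])),np.hypot(*s[:2]),(A@s-D[:,2])*1e3)
s,*_=np.linalg.lstsq(A,D[:,2],rcond=None)
# constrained slope .0515, k free
from scipy.optimize import least_squares
f=lambda p:(p[1]-.0515*(np.cos(p[0])*(D[:,0]-.577)+np.sin(p[0])*(D[:,1]-.0685))-D[:,2])*1e3
r=least_squares(f,[1.4,.054]);print(np.degrees(r.x[0]),r.x[1],r.fun)
# each point its own tip: use per-press angle
```

```text
[-0.01026611 -0.05182836  0.06375309] 78.79594006387579 0.05283532490896623 [-0.00342551  0.00605206 -0.00423548  0.00160894]
78.76795942086272 0.05419814719430786 [ 0.0279579   0.01666133 -0.02320401 -0.02141522]
```

The landed heights fit a plane to within 0.02 mm, with slope 0.053. The rock direction is 78.8° about z. I'll press once there to confirm it.

Emit:
play_rows(
  motion=[
    [1,[0,0,0.009],0],
    [1,[-0.033,0.029,0.009],0],
    [1,[-0.0675,0.0588,0.008],0],
    [1,[-0.0675,0.0588,0.006],0],
    [1,[-0.0675,0.0588,0.005],0],
  ],
)

```text
time: 12.55
tool_pos: [0.594, 0.1565, 0.0556]
tool_rot: [0.559, 0.433, 0.559, -0.433]
contact_force: [0.3, 0.4, -0.2]
gripper_width: -0.0
```

Emit:
play_rows(
  motion=[
    [1,[0,0,-0.001],0],
    [1,[0,0,-0.002],0],
    [1,[0,0,-0.003],0],
    [1,[0,0,-0.004],0],
    [1,[0,0,-0.005],0],
  ],
)

```text
time: 13.05
tool_pos: [0.595, 0.1558, 0.0507]
tool_rot: [0.559, 0.434, 0.559, -0.433]
contact_force: [0.6, 0.6, -0.4]
gripper_width: -0.001
```

Emit:
play_rows(
  motion=[
    [1,[0,0,-0.001],0],
    [1,[0,0,-0.002],0],
  ],
)

```text
time: 13.25
tool_pos: [0.5949, 0.156, 0.0496]
tool_rot: [0.559, 0.433, 0.559, -0.433]
contact_force: [-2.3, -0.5, 8.2]
gripper_width: -0.0
```

Landed at 0.0496 against 0.0495 predicted, so the place is confirmed. Now up and over to the wedge, opening and turning by +2.808 rad, which keeps joint 6 in range for the insertion.

Emit:
play_rows(
  motion=[
    [1,[0,0,0.03],0],
    [0,[0,0,0.075],0.149],
    [-1,[-0.005,-0.025,0.1],0.298],
    [-1,[-0.012,-0.06,0.105],0.447],
    [-1,[-0.02,-0.095,0.105],0.596],
  ],
)

```text
time: 13.75
tool_pos: [0.5753, 0.0604, 0.1559]
tool_rot: [0.664, 0.248, 0.661, -0.247]
contact_force: [1.2, -1.1, -0.9]
gripper_width: 0.678
```

Emit:
play_rows(
  motion=[
    [-1,[-0.008,-0.035,0],0.149],
    [-1,[-0.016,-0.07,0],0.298],
    [-1,[-0.024,-0.105,0],0.447],
    [-1,[-0.032,-0.14,0],0.596],
    [-1,[-0.04,-0.175,0],0.745],
  ],
)

```text
time: 14.25
tool_pos: [0.5337, -0.1151, 0.1535]
tool_rot: [0.707, -0.01, 0.707, 0.01]
contact_force: [0.8, 0.7, -0.2]
gripper_width: 1.001
```

Emit:
play_rows(
  motion=[
    [-1,[-0.008,-0.035,0],0.149],
    [-1,[-0.016,-0.07,0],0.298],
    [-1,[-0.024,-0.105,0],0.447],
    [-1,[-0.032,-0.14,0],0.596],
    [-1,[-0.04,-0.175,0],0.745],
  ],
)

```text
time: 14.75
tool_pos: [0.4937, -0.2901, 0.1534]
tool_rot: [0.655, -0.266, 0.655, 0.267]
contact_force: [0.0, -0.4, -0.4]
gripper_width: 0.997
```

Emit:
play_rows(
  motion=[
    [-1,[0,-0.02,0],0.149],
    [-1,[0,-0.03,0],0.298],
    [-1,[0,-0.04,0],0.447],
    [-1,[0,-0.045,0],0.596],
    [-1,[0,-0.046,0],0.722],
  ],
)

```text
time: 15.25
tool_pos: [0.4941, -0.3354, 0.1533]
tool_rot: [0.519, -0.48, 0.519, 0.481]
contact_force: [-0.3, 0.0, -0.3]
gripper_width: 1.002
```

Run:
```python
from h import *
from scipy.spatial.transform import Rotation as Ro
s=state();q=s['tool_rot'];M=Ro.from_quat([q[1],q[2],q[3],q[0]]).as_matrix();print(M.round(3),np.degrees(np.arctan2(M[1,2],M[0,2])),s['tool_pos'],s['joint_pos'])
p,d,P=cloud('wrist','pics/wr2.png')
print(nets.landmark_of('wrist','wedge'),nets.landmark_of('wrist','wedge_tip'))
k=(p.astype(int).sum(2)<170)&(P[...,2]<0.055)&(P[...,2]>-0.01)&(np.hypot(P[...,0]-.505,P[...,1]+.335)<.09)
Q=P[k];print(len(Q),cv2.minAreaRect(Q[:,:2].astype(np.float32)*1000),np.percentile(Q[:,2],[1,50,99]))
t=Q[abs(Q[:,2]-.044)<.004];print(len(t),cv2.minAreaRect(t[:,:2].astype(np.float32)*1000),t.mean(0))
```

```text
[[-0.001 -0.997  0.077]
 [ 0.     0.077  0.997]
 [-1.     0.001  0.   ]] 85.58853344016563 [ 0.49414411 -0.33542325  0.15325387] [-7.20855260e-01  4.77748503e-02  1.75116266e+00 -1.29282175e-04
  1.34339108e+00 -2.21462789e+00]
[{'at': [0.4898, -0.3338, -0.0064], 'score': 0.59}] [{'at': [0.5719, -0.3398, 0.0003], 'score': 0.58}]
3924 ((519.2510986328125, -340.4132995605469), (39.8233528137207, 90.86077880859375), 84.3051528930664) [0.00213944 0.00903884 0.04522584]
1120 ((488.8927001953125, -337.4316101074219), (23.80312728881836, 29.660791397094727), 84.86216735839844) [ 0.48833319 -0.33756412  0.04393013]
```

View pics/wr2.png

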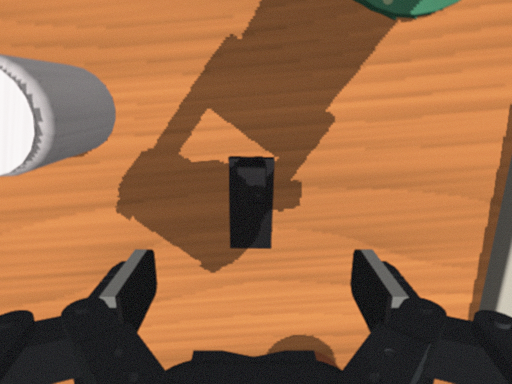

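The wrist view shows the wedge at (251,200) centred between the open pads at (130,290) and (380,290). The handle is the darker block near (252,185), the tin stands well clear, and the depth gives a handle top of 0.044. I'll descend and grip.

Emit:
play_rows(
  motion=[
    [-1,[-0.003,-0.001,-0.045],-0.01],
    [-1,[-0.005,-0.001,-0.09],-0.012],
    [-1,[-0.005,-0.001,-0.12],-0.012],
    [-1,[-0.005,-0.001,-0.132],-0.012],
    [-1,[-0.005,-0.001,-0.137],-0.012],
  ],
)

```text
time: 15.9
tool_pos: [0.4889, -0.3352, 0.0153]
tool_rot: [0.523, -0.475, 0.523, 0.477]
contact_force: [-0.7, -0.2, 0.3]
gripper_width: 1.0
```

Emit:
play_rows(
  motion=[
    [0,[0,0,0],0],
    [0.5,[0,0,0],0],
    [1,[0,0,0],0],
    [1,[0,0,0],0],
    [1,[0,0,0],0],
  ],
)

```text
time: 16.4
tool_pos: [0.4904, -0.3367, 0.0182]
tool_rot: [0.523, -0.477, 0.523, 0.475]
contact_force: [0.2, -0.3, 7.8]
gripper_width: 0.271
```

Emit:
play_rows(
  motion=[
    [1,[0,0,0],0],
    [1,[0,0,0],0],
  ],
)

```text
time: 16.6
tool_pos: [0.4904, -0.3367, 0.0182]
tool_rot: [0.523, -0.477, 0.523, 0.475]
contact_force: [-0.1, -0.0, 5.6]
gripper_width: 0.265
```

Emit:
play_rows(
  motion=[
    [1,[0,0,0.01],0],
    [1,[0,0,0.03],0],
    [1,[0.0,0,0.06],0],
    [1,[0.0,0,0.09],0],
    [1,[0,0,0.11],0],
  ],
)

```text
time: 17.1
tool_pos: [0.4898, -0.3362, 0.129]
tool_rot: [0.523, -0.477, 0.523, 0.475]
contact_force: [0.3, -0.7, -0.9]
gripper_width: 0.269
```

Run:
```python
from h import *
from scipy.spatial.transform import Rotation as Ro
s=state();q=s['tool_rot'];M=Ro.from_quat([q[1],q[2],q[3],q[0]]).as_matrix();print(np.degrees(np.arctan2(M[1,2],M[0,2])),s['tool_pos'],s['contact_force'],s['gripper_width'])
p,d,P=cloud('wrist','pics/wr3.png')
T=s['tool_pos']
p2,d2,P2=cloud('scene','pics/sc3.png')
for n,pp,PP in(('w',p,P),('s',p2,P2)):
  k=(pp.astype(int).sum(2)<170)&(np.hypot(PP[...,0]-T[0]-.03,PP[...,1]-T[1])<.07)&(PP[...,2]<T[2]+.03)&(PP[...,2]>.05)
  Q=PP[k];print(n,len(Q),Q[:,2].min() if len(Q) else 0)
  np.save(f'/tmp/{n}.npy',Q)
```

```text
84.62674388248524 [ 0.48978014 -0.33617841  0.12902443] [ 0.3418562  -0.6744467  -0.89799361] 0.26862142660620697
w 9802 0.11019979514418597
s 270 0.1126283093521323
```

View pics/wr3.png

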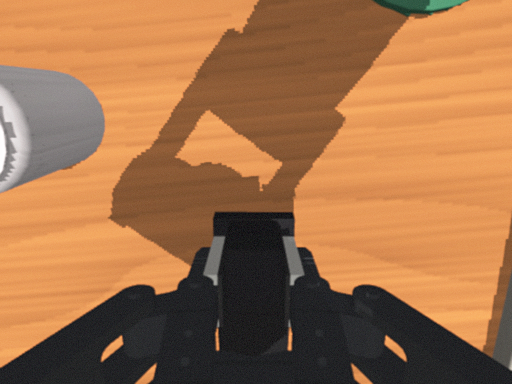

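The wedge is held: its base's rear edge shows at y≈212 and the tongue is hidden beyond the handle. The depth puts its underside about 18.5 mm below the TCP, which matches the grasp height. Now carrying it to the far side of the rim, turning by -1.672 rad.

Emit:
play_rows(
  motion=[
    [1,[0.0095,0.0452,0],-0.1286],
    [1,[0.019,0.0904,0],-0.2572],
    [1,[0.0285,0.1356,0],-0.3858],
    [1,[0.038,0.1808,0],-0.5144],
    [1,[0.0474,0.226,0],-0.643],
  ],
)

```text
time: 17.7
tool_pos: [0.5357, -0.1078, 0.1247]
tool_rot: [0.647, -0.284, 0.648, 0.285]
contact_force: [0.8, 0.7, 0.1]
gripper_width: 0.272
```

Emit:
play_rows(
  motion=[
    [1,[0.0095,0.0452,0],-0.1286],
    [1,[0.019,0.0904,0],-0.2572],
    [1,[0.0285,0.1356,0],-0.3858],
    [1,[0.038,0.1808,0],-0.5144],
    [1,[0.0474,0.226,0],-0.643],
  ],
)

```text
time: 18.2
tool_pos: [0.5831, 0.1179, 0.1246]
tool_rot: [0.703, -0.066, 0.705, 0.066]
contact_force: [0.7, -0.6, -0.4]
gripper_width: 0.268
```

Emit:
play_rows(
  motion=[
    [1,[0.0095,0.0452,0],-0.1286],
    [1,[0.019,0.0904,0],-0.2572],
    [1,[0.0285,0.1357,0],-0.386],
    [1,[0.0285,0.1357,0],-0.386],
  ],
)

```text
time: 18.6
tool_pos: [0.6117, 0.2565, 0.1244]
tool_rot: [0.703, 0.068, 0.705, -0.067]
contact_force: [-0.4, -0.5, -1.0]
gripper_width: 0.265
```

```bash
cat >> h.py <<'E'
from scipy.spatial.transform import Rotation as Ro
def st():
    s=state();q=s['tool_rot'];M=Ro.from_quat([q[1],q[2],q[3],q[0]]).as_matrix()
    print('t',s['time'],'jaw',np.degrees(np.arctan2(M[1,2],M[0,2])),s['tool_pos'].round(4),s['contact_force'].round(2),s['gripper_width'].round(3));return s
E
python3 - <<'E'
from h import *
s=st();print(s['joint_pos'].round(2))
for c in('top','scene'):
    p,d,P=cloud(c)
    cv2.imwrite(f'pics/{c}4.png',cv2.resize(p[100:300,180:420,::-1] if c=='scene' else p[80:260,100:340,::-1],None,fx=3,fy=3))
E
```

```text
Traceback (most recent call last):
  File "h.py", line 17, in st
    print('t',s['time'],'jaw',np.degrees(np.arctan2(M[1,2],M[0,2])),s['tool_pos'].round(4),s['contact_force'].round(2),s['gripper_width'].round(3));return s
                                                                                                                       ^^^^^^^^^^^^^^^^^^^^^^^^
AttributeError: 'float' object has no attribute 'round'
```

```bash
sed -i "s/s\['gripper_width'\].round(3)/round(s['gripper_width'],3)/" h.py
python3 - <<'E'
from h import *
s=st();print(s['joint_pos'].round(2))
for c in('top','scene'):
    p,d,P=cloud(c)
    cv2.imwrite(f'pics/{c}4.png',cv2.resize(p[100:300,180:420,::-1] if c=='scene' else p[80:260,100:340,::-1],None,fx=3,fy=3))
st()
E
```

```text
t 18.6 jaw -10.992134464939946 [0.6117 0.2565 0.1244] [-0.44 -0.52 -0.95] 0.265
[0.28 0.22 1.61 0.   1.31 0.48]
t 18.7 jaw -11.021878755447217 [0.6115 0.2524 0.1243] [-0.24 -0.43 -1.72] 0.269
```

View pics/scene4.png

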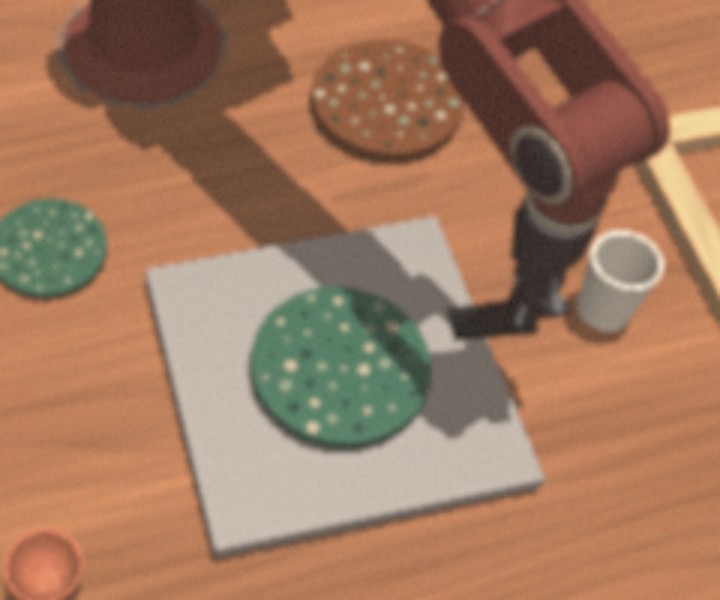

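The scene view shows the wedge level in the grip, with its tongue at (485,318) pointing at the casting and the cup clear of the gripper. Lowering it to the plate outside the rim.

Emit:
play_rows(
  motion=[
    [1,[0.002,-0.001,-0.03],-0.003],
    [1,[0.002,-0.001,-0.055],-0.003],
    [1,[0.002,-0.001,-0.068],-0.003],
    [1,[0.002,-0.001,-0.072],-0.003],
    [1,[0.002,-0.001,-0.073],-0.003],
  ],
)

```text
time: 19.2
tool_pos: [0.6146, 0.25, 0.0533]
tool_rot: [0.703, 0.07, 0.704, -0.07]
contact_force: [-0.3, -0.6, -0.6]
gripper_width: 0.269
```

Emit:
play_rows(
  motion=[
    [1,[0,0,-0.001],0],
    [1,[0,0,-0.002],0],
  ],
)

```text
time: 19.4
tool_pos: [0.6159, 0.251, 0.0534]
tool_rot: [0.705, 0.07, 0.703, -0.07]
contact_force: [-0.1, -0.8, -1.5]
gripper_width: 0.274
```

Run:
```python
from h import *
s=st();print(s['joint_pos'].round(3),s['ft_torque'])
for c in('scene','wrist'):
    p,d,P=cloud(c)
    cv2.imwrite(f'pics/{c}5.png',cv2.resize(p[140:280,250:420,::-1],None,fx=4,fy=4) if c=='scene' else p[:,:,::-1])
s=st();print(s['joint_pos'].round(3),s['ft_torque'])
```

```text
t 19.4 jaw -11.348367467539761 [0.6159 0.251  0.0534] [-0.12 -0.81 -1.46] 0.274
[ 0.275  0.303  1.642 -0.     1.194  0.473] [-0.01327343  0.01516325 -0.01923726]
t 19.5 jaw -11.338679749452206 [0.6154 0.251  0.0527] [ 0.55 -0.07 -1.13] 0.267
[ 0.275  0.304  1.642 -0.     1.194  0.473] [ 0.00409257 -0.0214809   0.01093818]
```

View pics/scene5.png

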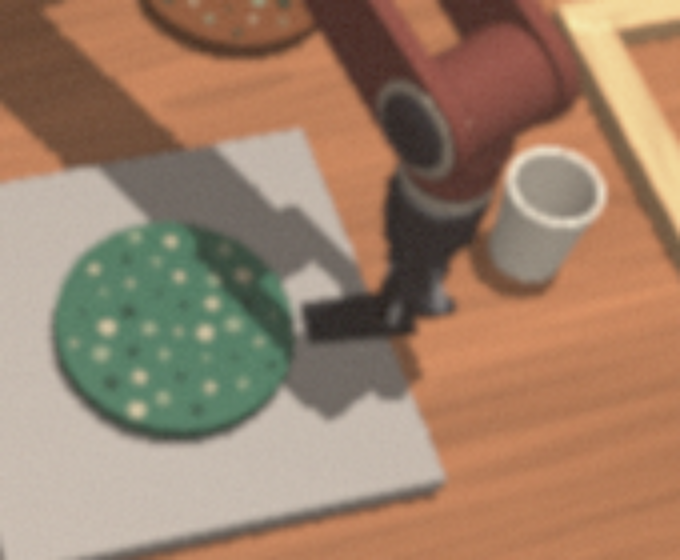

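View pics/wrist5.png

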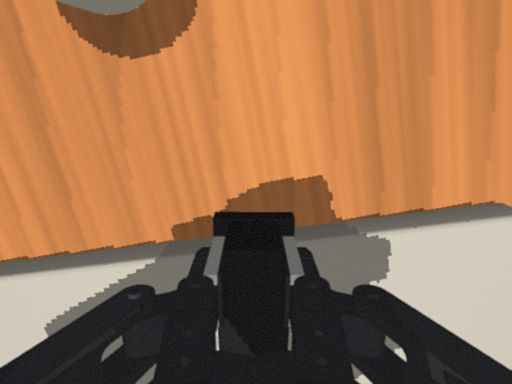

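No contact yet; the arm is just settling. Continuing down.

Emit:
play_rows(
  motion=[
    [1,[-0.001,0,-0.001],0.003],
    [1,[-0.001,0,-0.002],0.003],
    [1,[-0.001,0,-0.003],0.003],
    [1,[-0.001,0,-0.004],0.003],
  ],
)

```text
time: 19.9
tool_pos: [0.6138, 0.2509, 0.0482]
tool_rot: [0.704, 0.069, 0.704, -0.069]
contact_force: [-4.3, -0.4, 5.5]
gripper_width: 0.271
```

Emit:
play_rows(
  motion=[
    [1,[0,0,-0.0005],0],
    [1,[0,0,-0.001],0],
  ],
)

```text
time: 20.1
tool_pos: [0.6138, 0.2509, 0.0482]
tool_rot: [0.704, 0.069, 0.704, -0.069]
contact_force: [-5.6, -0.6, 9.2]
gripper_width: 0.27
```

Emit:
play_rows(
  motion=[
    [1,[0,0,0.001],0],
    [1,[-0.0012,-0.003,0.0014],0],
    [1,[-0.002,-0.007,0.0014],0],
    [1,[-0.0027,-0.011,0.0014],0],
    [1,[-0.0035,-0.015,0.0014],0],
  ],
)

```text
time: 20.6
tool_pos: [0.6105, 0.2355, 0.0483]
tool_rot: [0.704, 0.069, 0.704, -0.069]
contact_force: [-0.4, 0.9, 2.1]
gripper_width: 0.268
```

Emit:
play_rows(
  motion=[
    [1,[-0.0008,-0.004,0],0],
    [1,[-0.0016,-0.008,0],0],
    [1,[-0.0022,-0.011,0],0],
    [1,[-0.0028,-0.014,0],0],
  ],
)

```text
time: 21.0
tool_pos: [0.6076, 0.2216, 0.0482]
tool_rot: [0.704, 0.069, 0.704, -0.069]
contact_force: [0.7, 2.8, 1.5]
gripper_width: 0.268
```

Run:
```python
from h import *
s=st()
e=np.array([.1943,.981]);C=np.array([.577,.0685]);v=s['tool_pos'][:2]-C;print('r',v@e,'lat',v@[e[1],-e[0]],'F out',s['contact_force'][:2]@e)
```

```text
t 21.0 jaw -11.178059208573789 [0.6076 0.2216 0.0482] [0.71 2.82 1.54] 0.268
r 0.1561216826076794 lat 0.00022632663338203554 F out 2.901853605944805
```

Emit:
play_rows(
  motion=[
    [1,[-0.0002,-0.001,0],0],
    [1,[-0.0004,-0.002,0],0],
  ],
)

```text
time: 21.2
tool_pos: [0.6072, 0.2198, 0.0482]
tool_rot: [0.704, 0.069, 0.704, -0.069]
contact_force: [-0.4, 3.0, 1.9]
gripper_width: 0.268
```

Emit:
play_rows(
  motion=[
    [1,[-0.0002,-0.001,0],0],
    [1,[-0.0004,-0.002,0],0],
  ],
)

```text
time: 21.4
tool_pos: [0.6068, 0.2179, 0.0482]
tool_rot: [0.704, 0.069, 0.704, -0.069]
contact_force: [0.3, 2.4, 3.4]
gripper_width: 0.268
```

Emit:
play_rows(
  motion=[
    [1,[-0.0001,-0.0005,0],0],
    [1,[-0.0002,-0.001,0],0],
  ],
)

```text
time: 21.6
tool_pos: [0.6066, 0.2169, 0.0483]
tool_rot: [0.704, 0.069, 0.704, -0.069]
contact_force: [1.2, 2.8, 2.7]
gripper_width: 0.273
```

Emit:
play_rows(
  motion=[
    [1,[-0.0001,-0.0005,0],0],
    [1,[-0.0002,-0.001,0],0],
  ],
)

```text
time: 21.8
tool_pos: [0.6065, 0.2162, 0.0483]
tool_rot: [0.704, 0.069, 0.704, -0.068]
contact_force: [1.3, 4.6, 2.8]
gripper_width: 0.268
```

Emit:
play_rows(
  motion=[
    [1,[-0.0001,-0.0005,0],0],
    [1,[-0.0001,-0.0005,0],0],
  ],
)

```text
time: 22.0
tool_pos: [0.6064, 0.216, 0.0483]
tool_rot: [0.704, 0.069, 0.703, -0.068]
contact_force: [0.9, 4.9, 3.4]
gripper_width: 0.269
```

Run:
```python
from h import *
st()
```

```text
t 22.0 jaw -11.175929467718916 [0.6064 0.216  0.0483] [0.86 4.87 3.45] 0.269
```

It bears: over the last step the wedge stopped advancing and the force rose to about 5 N, with the tip about 76.7 mm from the centre. Releasing it and lifting off.

Emit:
play_rows(
  motion=[
    [0.2,[0,0,0],0],
    [-0.2,[0,0,0],0],
    [-0.4,[0,0,0],0],
    [-0.4,[0,0,0],0],
  ],
)

```text
time: 22.4
tool_pos: [0.6057, 0.2148, 0.0474]
tool_rot: [0.703, 0.069, 0.704, -0.069]
contact_force: [0.5, -0.8, -0.1]
gripper_width: 0.699
```

Emit:
play_rows(
  motion=[
    [-0.4,[0,0.001,0.01],0],
    [-0.4,[0,0.001,0.03],0],
    [-0.4,[0,0.001,0.06],0],
    [-0.4,[0,0.001,0.1],0],
    [0,[0,0.001,0.12],0],
  ],
)

```text
time: 22.9
tool_pos: [0.6079, 0.2167, 0.1732]
tool_rot: [0.706, 0.069, 0.702, -0.068]
contact_force: [0.4, 0.9, 1.0]
gripper_width: 0.542
```

Run:
```python
from h import *
st()
p,d,P=cloud('wrist','pics/wr6.png')
k=(p.astype(int).sum(2)<170)&(np.hypot(P[...,0]-.6,P[...,1]-.19)<.09)&(P[...,2]<.085)&(P[...,2]>.02)
Q=P[k];t=Q[abs(Q[:,2]-.074)<.004];print(len(t),cv2.minAreaRect(t[:,:2].astype(np.float32)*1000),t.mean(0) if len(t) else 0)
p,d,P=cloud('scene');cv2.imwrite('pics/sc6.png',cv2.resize(p[140:280,250:420,::-1],None,fx=4,fy=4))
```

```text
t 22.9 jaw -11.17135460343823 [0.6079 0.2167 0.1732] [0.37 0.87 0.98] 0.542
1162 ((605.315673828125, 215.57240295410156), (29.614864349365234, 23.330528259277344), 79.12360382080078) [0.60553845 0.21613492 0.07396913]
```

View pics/wr6.png

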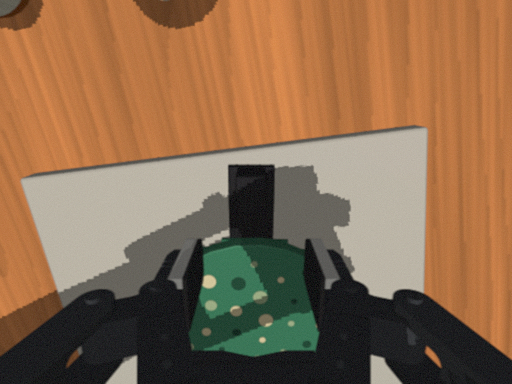

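View pics/sc6.png

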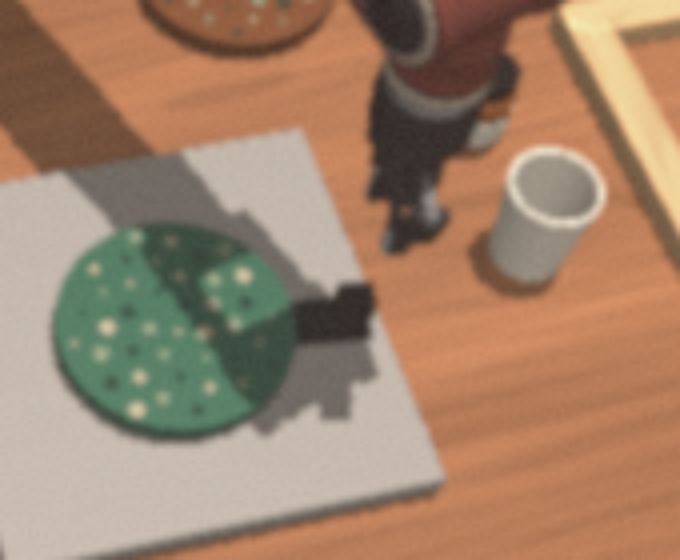

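The wrist view shows the wedge at (251,200) with its tongue under the rim at (251,238). The handle measures (0.6054, 0.2157) with yaw -100.9°, so the tip lies about 75.5 mm from the centre. Next is the check press with shut fingers.

Emit:
play_rows(
  motion=[
    [1,[-0.006,-0.03,0],0],
    [1,[-0.0125,-0.0595,-0.015],0],
    [1,[-0.0125,-0.0595,-0.06],0],
    [1,[-0.0125,-0.0595,-0.095],0],
    [1,[-0.0125,-0.0595,-0.107],0],
  ],
)

```text
time: 23.5
tool_pos: [0.5895, 0.1559, 0.0552]
tool_rot: [0.7, 0.068, 0.707, -0.07]
contact_force: [-0.3, -0.2, -0.6]
gripper_width: 0.001
```

Emit:
play_rows(
  motion=[
    [1,[0,0,-0.002],0],
    [1,[0,0,-0.003],0],
  ],
)

```text
time: 23.7
tool_pos: [0.5944, 0.1571, 0.059]
tool_rot: [0.704, 0.069, 0.703, -0.069]
contact_force: [0.6, -0.8, 0.3]
gripper_width: 0.001
```

Emit:
play_rows(
  motion=[
    [1,[0,0,-0.001],0],
    [1,[0,0,-0.002],0],
    [1,[0,0,-0.003],0],
    [1,[0,0,-0.004],0],
    [1,[0,0,-0.005],0],
  ],
)

```text
time: 24.2
tool_pos: [0.594, 0.1569, 0.0539]
tool_rot: [0.704, 0.069, 0.704, -0.069]
contact_force: [-3.8, 0.3, 8.5]
gripper_width: -0.002
```

Emit:
play_rows(
  motion=[
    [1,[0,0,-0.0005],0],
    [1,[0,0,-0.001],0],
  ],
)

```text
time: 24.4
tool_pos: [0.5941, 0.1569, 0.0539]
tool_rot: [0.704, 0.069, 0.704, -0.069]
contact_force: [-4.5, -1.0, 10.6]
gripper_width: 0.001
```

It holds at 0.0539 under 8 to 11 N, the same height as the flat side and against 0.0496 before, so it no longer rocks. Retreating and looking once more.

Emit:
play_rows(
  motion=[
    [1,[0,0,0.005],0],
    [1,[0,0,0.03],0],
    [1,[0,0,0.07],0],
    [1,[-0.01,-0.04,0.1],0],
    [1,[-0.02,-0.08,0.12],0],
  ],
)

```text
time: 24.9
tool_pos: [0.5746, 0.0767, 0.1751]
tool_rot: [0.705, 0.068, 0.702, -0.068]
contact_force: [0.3, -0.6, 0.3]
gripper_width: 0.0
```

Emit:
play_rows(
  motion=[
    [1,[-0.02,-0.045,0.01],0],
    [1,[-0.03,-0.09,0.02],0],
    [1,[-0.04,-0.135,0.02],0],
    [1,[-0.05,-0.18,0.02],0],
    [1,[-0.06,-0.22,0.02],0],
  ],
)

```text
time: 25.4
tool_pos: [0.513, -0.1452, 0.1924]
tool_rot: [0.704, 0.069, 0.703, -0.069]
contact_force: [0.6, -0.4, -0.7]
gripper_width: 0.004
```

Emit:
play_rows(
  motion=[
    [1,[0,-0.03,0],0],
    [1,[0,-0.06,0],0],
    [1,[0,-0.06,0],0],
    [1,[0,-0.06,0],0],
  ],
)

```text
time: 25.8
tool_pos: [0.5135, -0.2035, 0.1919]
tool_rot: [0.704, 0.07, 0.704, -0.069]
contact_force: [-0.3, 1.1, 0.0]
gripper_width: 0.003
```

Run:
```python
from h import *
st()
for c,dc in(("top",(227,160)),("scene",(293,222))):
    p,d,P=cloud(c,f'pics/{c}7.png')
    g=p.astype(int);m=((g[...,1]>g[...,0]+15)&(g[...,1]>g[...,2]+5)).astype(np.uint8)
    m=cv2.morphologyEx(m,cv2.MORPH_CLOSE,np.ones((7,7)))
    n,l=cv2.connectedComponents(m);mm=(l==l[dc[1],dc[0]])&(P[...,2]>0.049)
    cs,_=cv2.findContours(mm.astype(np.uint8),0,1);h=cv2.convexHull(max(cs,key=cv2.contourArea))[:,0];w=ray(c,h,0.054)
    A=np.c_[2*w[:,:2],np.ones(len(w))];s=np.linalg.lstsq(A,(w[:,:2]**2).sum(1),rcond=None)[0]
    print(c,'circle',s[:2],'r',np.sqrt(s[2]+s[0]**2+s[1]**2))
    Q=P[mm];B=np.c_[Q[:,:2]-[.577,.0685],np.ones(len(Q))];f=np.linalg.lstsq(B,Q[:,2],rcond=None)[0];print('plane',f)
    print([(round(r['score'],2),np.round(r['at'],3)) for r in nets.landmark_of(c,'wedge')+nets.landmark_of(c,'wedge_tip')])
for t in("mixing_cup","pigment_jar","pigment_bowl","hardener_tin"):
    print(t,[(round(r['score'],2),np.round(r['at'],3)) for r in nets.landmark_of("scene",t)][:1])
```

```text
t 25.8 jaw -11.248477493084549 [ 0.5135 -0.2035  0.1919] [-0.34  1.07  0.02] 0.003
top circle [0.57658405 0.07017127] r 0.0987932122107315
plane [-0.46820213 -0.2011672   0.05899741]
[(0.55, array([0.606, 0.217, 0.031])), (0.83, array([0.592, 0.146, 0.029])), (0.35, array([0.607, 0.214, 0.033]))]
scene circle [0.57852634 0.06812662] r 0.09879994421582718
plane [ 0.51189371 -0.2869048   0.05469893]
[(0.73, array([0.609, 0.219, 0.026])), (0.72, array([0.592, 0.144, 0.027]))]
mixing_cup []
pigment_jar [(0.93, array([0.43 , 0.42 , 0.002]))]
pigment_bowl [(0.65, array([ 0.704, -0.298, -0.003]))]
hardener_tin [(0.6, array([ 0.421, -0.487, -0.001]))]
```

View pics/top7.png

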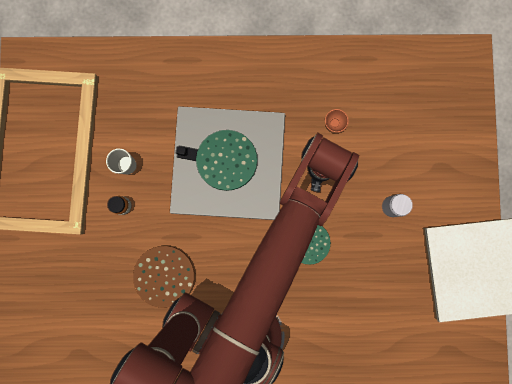

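The top view shows the wedge at (187,153) under the casting's rim, with the cup, jar, bowl and tin where they were and the arm clear. The casting's centre has moved less than 0.4 mm. My plane fit to its top is unusable because of stray depth at the edges, so the press height is the evidence that it lies level. Handing in.

```bash
python3 -c "
from plant import workorder
print(workorder.job_done())"
```

```text
the job is handed in; nothing more can be done
None
```

The wedge is in under the casting's rim where it rocked most, the casting no longer rocks there, and the job was handed in at about 26 s. The hand-in reports no verdict.

- **Finding the place:** I pressed at nine places round the rim. Four were flat (one sank slightly, about 0.5 mm). The other five landed lower, and four of those fitted a tilt plane to within 0.02 mm. That put the greatest rock at 78.8° about z, and a press there landed at 49.6 mm against 49.5 mm predicted. The highest press reading was about 13 N.
- **Inserting the wedge:** I gripped it by the handle and slid it along the plate toward the casting's middle until it stopped advancing, at about 5 N. Measured afterwards, the tip is about 75.5 mm from the centre and the yaw is -100.9°, against -101.2° wanted.
- **Check press:** With 8 to 11 N above the wedge, the rim stayed at 53.9 mm. That is the same height as the flat side. It is more than the "few newtons" asked, but well under 30 N.
- **Last look:** The casting's centre had moved less than 0.4 mm, and the cup, jar, bowl and tin looked undisturbed.

Two last checks failed. My fit of the casting's level from camera depth was unusable because of stray edge readings, so the press height is the evidence that it lies level. The network also missed the cup in the scene view, though the top picture shows it in place.

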